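# Roll-mark a shaft under a hand block

### The arm

A 6-joint arm with a two-finger parallel gripper is mounted at the origin on a cart in front of the work surface, level with it; the furniture and walls round the work are solid. World frame = base frame: x ahead of the robot, y to its left, z up, the work surface at z = 0. Lengths are in mm, angles in rad, forces in N, time in s.
With the tool pointing down it reaches from about 375 to 975 mm from the base axis. Payload 3.8 kg.
Tool frame: the origin (TCP) lies between the finger pads; the fingertips stand 19 mm ahead of it and the grasp point (between the pads) is the TCP; z points along the fingers, y is the direction in which the jaws open and shut (so a half turn about z gives the same grasp; the last joint's range is limited). The gripper opens to 85 mm and grips with 20 to 120 N. Pads are 22 mm wide; open, the fingers measure 114 mm over their backs; the gripper's body (76 mm by 85 mm) begins 54 mm behind the grasp point. The pads swing forward as they close: fully open they stand 13 mm farther back than shut.
Start: joints at [-1.285, 0.264, 1.604, -0, 1.274, -0.037], TCP at [214.12, -640.133, 222.88] pointing down, gripper open.
Joint ranges: [-2.63, 2.63], [-0.94, 2.18], [0.31, 2.57], [-1.31, 4.45], [0, 2.66], [-2.55, 2.55]. Speed limits (rad/s): [2.57, 2.57, 3.14, 3.14, 3.14, 3.14].

### API

Orientations are given as a rotation vector (axis times angle).
In Python, from rig import ctrl gives the robot as it stands. Calls block until the motion is done:
- ctrl.movep(position, orientation): joint-space move of the TCP to a pose.
- ctrl.move_l(position, rotation=None, vel=150, force_limit=None): straight line of the TCP; rotation=None keeps the orientation; vel is the mean speed in mm/s. With force_limit (N) it stops when the force on the tool has changed by that much, and returns True; else False.
- ctrl.move_j(angles): joint-space move.
- ctrl.move_gripper(opening, grasp_force=None): opening from 0.0 (shut) to 1.0 (fully open); grasp_force is the grip in N (None keeps the last); returns when the fingers have stopped.
- ctrl.dwell(seconds).
- ctrl.ik(position, orientation): joint angles nearest the present ones, or None.
- ctrl.camera(name): name is "side" or "top"; returns a dict with "img" (400x640x3 uint8, red, green, blue), "mtx" (3x3 intrinsics, pixels), "k1" (the pictures are not rectified: a ray, as slopes to the right and down, at radius r is drawn at 1 + k1 r^2 times it, then the intrinsics apply), "rvec" (rotation vector, rad) and "tvec" (3), from world to camera coordinates, as OpenCV has them. Camera axes: x right, y down, z forward; pixel columns grow to the right and rows downward; lengths in mm; the calibration is good to about 2 mm. A picture is of the moment at which its call begins. There is no depth.
A pose or a line that the arm cannot do raises ctrl.Unreachable and nothing moves.
- ctrl.job_done(): hands the job in, once; it reports no verdict.
Readings, each from a call of its own:
- ctrl.get_time(): time.
- ctrl.get_joint_pos(): joint angles.
- ctrl.get_qvel(): joint speeds.
- ctrl.get_joint_efforts(): joint torques, N m.
- ctrl.get_tool_pos(): TCP position.
- ctrl.get_tool_rot(): TCP orientation.
- ctrl.get_ft_force(): force on the tool from outside, world axes, zero at the start.
- ctrl.get_moment(): the same for the moment, N m.
- ctrl.get_finger_gap(): opening from 0.0 (shut) to 1.0 (fully open).
Only numpy, scipy, OpenCV 4.12 (cv2) and the standard library are available. Lean on these libraries where they do the work, as an engineer would, in place of code of your own. Each camera call takes 0.05 s, during which the arm holds its last target.

### The job

Take the wooden hand block by its upright grip, press its flat sole on the short steel shaft with about 12 N (always well under 20 N), and roll the shaft one turn along the sprung, humped marking bed in one go, without skidding or letting off, until it lies in the seat, square and fully home against the stop. Then lift the block off and set it flat on the table, clear of the fixture. Touch the shaft with nothing but the block and leave the other things on the table alone.

Things in the scene. Friction and masses are not known exactly. Their poses are not given: they have to be found in the camera images.
- fixture: marking fixture: dark steel base plate 150 x 112 x 12 mm, fixed to the table, carrying a bed that sinks on a spring. Origin: centre of the base's underside; z up; x = the rolling direction (low rear rail to stop), y along the shaft. The shaft starts near x = -31 mm and is home with its axis at x = 31.5 mm, one full turn on.
- die (a point): point right above the fixture's origin, 26 mm over the table: the height of the die's flat start (steel, fine cross lines, 76 mm wide). On it is clamped an insert, a smooth hump across the way, 30 mm long and 4.6 mm high, its middle anywhere from x = -7 to 7 mm. From x = 22 to 32 the die falls to the seat, 1 mm lower. Stop: face at x = 41.5 mm, 10 mm above this point; rear rail behind x = -45, 3.5 mm above it.
- bed (a joint): how far the sprung bed has sunk, m (0 = not pressed). A push of about 2 N starts it, then it sinks 1 mm for every 10 N more (about 1 mm at 12 N); it reaches a hard stop at 4 mm.
- home (a point): the point where the centre of the shaft must finally be: shaft lying in the seat against the stop; 35 mm above the table while the bed is not pressed
- shaft: steel shaft, 20 mm diameter over its 70 mm long middle, with 12 mm thick, 10 mm long spigots at both ends; about 0.18 kg. Origin at its centre, y along its axis. It starts lying loose across the bed, a fine scribed line along its top (its z axis points to the line). Under the flat block it rolls half as far as the block moves.
- press_block: wooden hand block, 0.22 kg: board 120 x 62 mm, 14 mm thick with its flat 4 mm rubber sole; on its middle an upright wooden grip 18 mm thick (along x), 44 mm wide (along y), 12 to 56 mm above the sole. Origin: centre of the sole's underside; x along the length, z up. Starts sole down, right of the fixture; in use its x lies along the fixture's x.
- plug_gauge: double-ended plug gauge, 92 mm long, 20 mm thick, lying in front of the fixture (nearer the robot); a bystander
- ring_gauge: plain steel ring, 50 mm across, 16 mm high, lying beyond the fixture; a bystander
- digital_micrometer: micrometer, 205 x 70 mm, 29 mm high, lying on the left; a bystander
- spur_gear: steel gear wheel, 49 mm across, 18 mm high; a bystander
- try_square: small square with dark stock, 114 x 72 mm, 14 mm high; a bystander
- screwdriver: screwdriver with red handle, 161 mm long, lying on the left; a bystander
There are look-alikes about, which are no part of the job. Leave any blue look-alike of the shaft alone.

How it is judged:
By the outcome, as a careful person would: the job done as asked, in the order asked, and still so for the second after the job is handed in, with the robot touching nothing.
It also fails if it takes over 72 s, if anything falls off the work surface, if the arm or the gripper's body presses on something with over 40 N, if the wrist force passes 120 N, or if a joint passes its speed limit or range.

## Working session

There is one attempt and no reset: what is moved stays moved. The work goes in short steps, each a Python script; the robot and the scene stay as the last script left them, time stands still between calls to the robot, and variables do not carry over. Pictures are saved under pics/ and viewed, and the job is handed in when it is done.

```bash
ls -la; mkdir -p pics; python3 - <<'E'
from rig import ctrl
import cv2
for n in("top","side"):
    c=ctrl.camera(n); cv2.imwrite(f"pics/{n}0.png",c["img"][:,:,::-1]); print(n,c["mtx"],c["k1"],c["rvec"],c["tvec"])
print(ctrl.get_time(),ctrl.get_tool_pos(),ctrl.get_tool_rot(),ctrl.get_ft_force(),ctrl.get_finger_gap())
E
```

```text
total 12
drwxr-xr-x  3 agent agent 4096 Dec  6 12:20 .
drwxr-xr-x 23 root  root  4096 Dec  6 12:20 ..
drwxr-xr-x  2 agent agent 4096 Dec  6 12:20 pics
top [[507.45918129   0.         321.44285884]
 [  0.         507.45918129 197.60733727]
 [  0.           0.           1.        ]] -0.04355660794774769 [ 2.1318834  -2.14669391  0.12704355] [  12.30187594  535.84700059 1569.72634967]
side [[482.92563052   0.         317.19131732]
 [  0.         482.92563052 203.72094215]
 [  0.           0.           1.        ]] -0.0022729238431493655 [ 1.93723555  0.00611627 -0.01833664] [-536.65803759   62.38620869 1415.60648406]
0.1 [ 213.94673461 -639.4654938   221.65735671] [-3.09874033e+00 -5.04515820e-01  3.68220806e-04] [ 0.45535307 -0.06765291  0.22131471] 0.9949564189327254
```

View pics/top0.png

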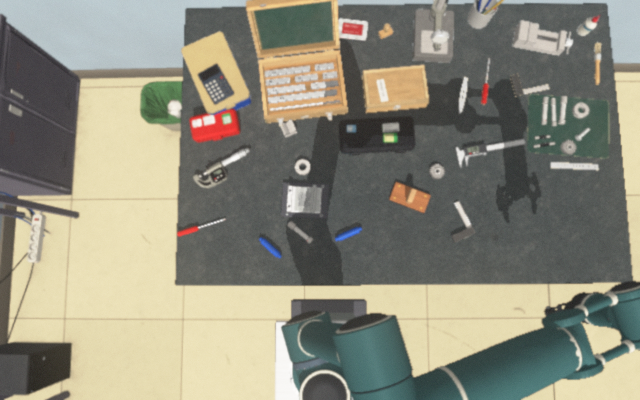

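View pics/side0.png

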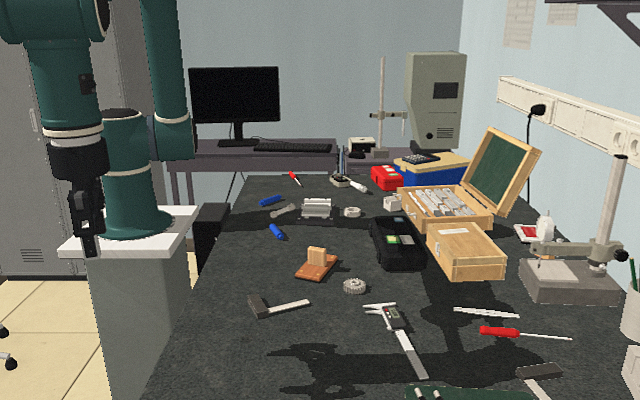

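```bash
cat > h.py <<'E'
from rig import ctrl
import cv2,numpy as np
def ray(c,u,v):
    K=c["mtx"];d=np.array([(u-K[0,2])/K[0,0],(v-K[1,2])/K[1,1]]);p=d.copy()
    for _ in range(10): p=d/(1+c["k1"]*(p@p))
    R=cv2.Rodrigues(np.array(c["rvec"]))[0];t=np.array(c["tvec"]).ravel()
    return -R.T@t, R.T@np.array([p[0],p[1],1])
def onz(c,u,v,z):
    o,d=ray(c,u,v); return o+d*(z-o[2])/d[2]
def proj(c,P):
    R=cv2.Rodrigues(np.array(c["rvec"]))[0];q=np.atleast_2d(P)@R.T+np.array(c["tvec"]).ravel()
    s=q[:,:2]/q[:,2:]; s=s*(1+c["k1"]*(s**2).sum(1,keepdims=True))
    return s@c["mtx"][:2,:2].T+c["mtx"][:2,2]
def crop(c,x0,y0,x1,y1,k,name):
    im=cv2.resize(c["img"][y0:y1,x0:x1,::-1],None,fx=k,fy=k,interpolation=cv2.INTER_CUBIC);cv2.imwrite("pics/"+name,im)
E
python3 - <<'E'
from h import *
import pickle
c=ctrl.camera("top");s=ctrl.camera("side");pickle.dump((c,s),open("cams.pkl","wb"))
crop(c,250,150,370,240,6,"t_fix.png");crop(c,380,165,450,225,10,"t_blk.png");crop(s,250,180,370,250,6,"s_fix.png");crop(s,285,235,355,290,10,"s_blk.png")
for n,u,v,z in(("fixture",304,199,20),("block",410,196,14)): print(n,onz(c,u,v,z))
E
```

```text
fixture [534.35490451  64.87030642  20.        ]
block [ 542.04269219 -275.0830186    14.        ]
```

View pics/t_fix.png

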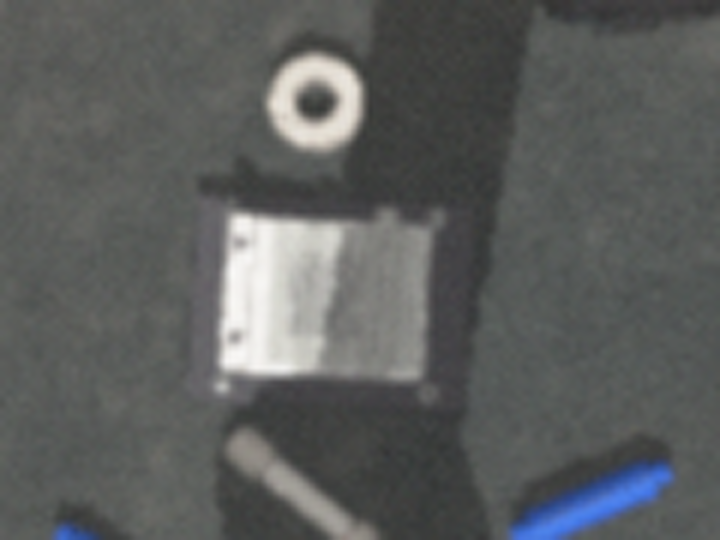

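View pics/t_blk.png

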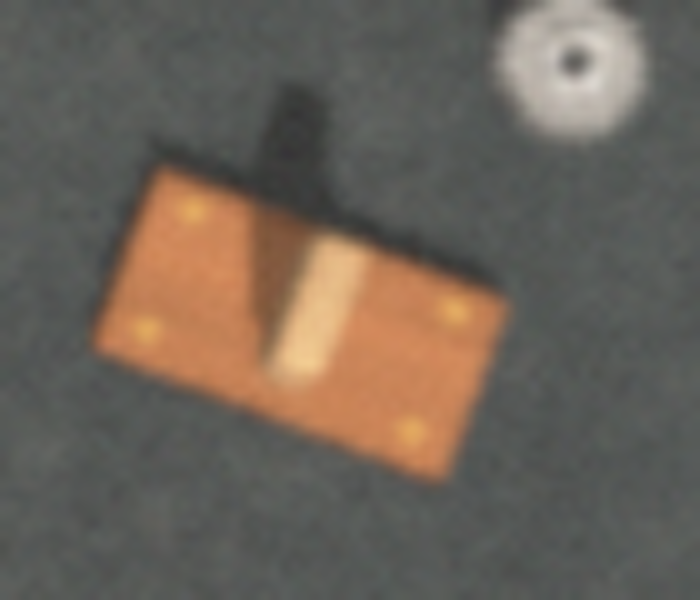

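View pics/s_fix.png

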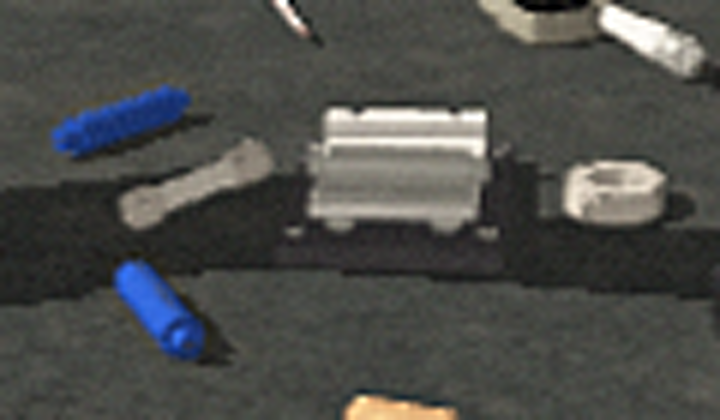

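View pics/s_blk.png

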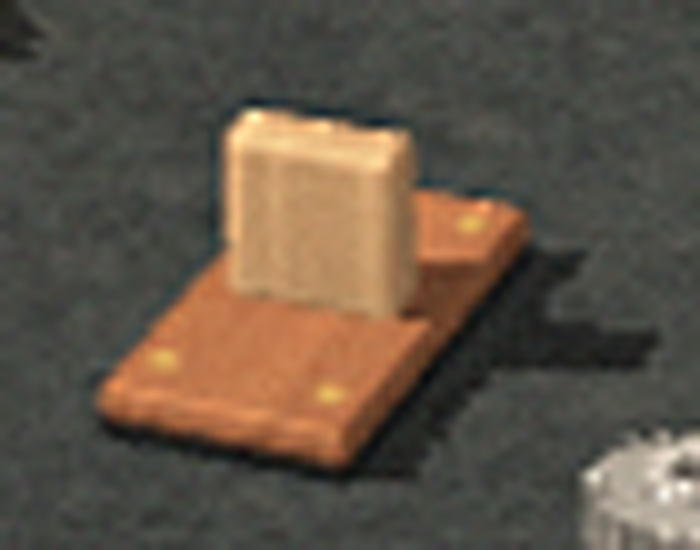

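```bash
python3 - <<'E'
from h import *
import pickle
o=[]
for n in("top","side"):
    L=[ctrl.camera(n) for _ in range(8)];c=L[0];c["img"]=np.mean([l["img"].astype(float) for l in L],0).round().astype(np.uint8);o.append(c)
pickle.dump(o,open("cams.pkl","wb"))
c,s=o
def cr(c,x0,y0,x1,y1,k,g,name):
    im=c["img"][y0:y1,x0:x1,::-1].astype(float)/255; im=(np.clip(im,0,1)**g*255).astype(np.uint8)
    cv2.imwrite("pics/"+name,cv2.resize(im,None,fx=k,fy=k,interpolation=cv2.INTER_CUBIC))
cr(c,278,175,338,220,12,.6,"t_fix2.png");cr(s,290,190,345,230,14,.6,"s_fix2.png")
print(ctrl.get_time())
E
```

```text
1.0
```

View pics/t_fix2.png

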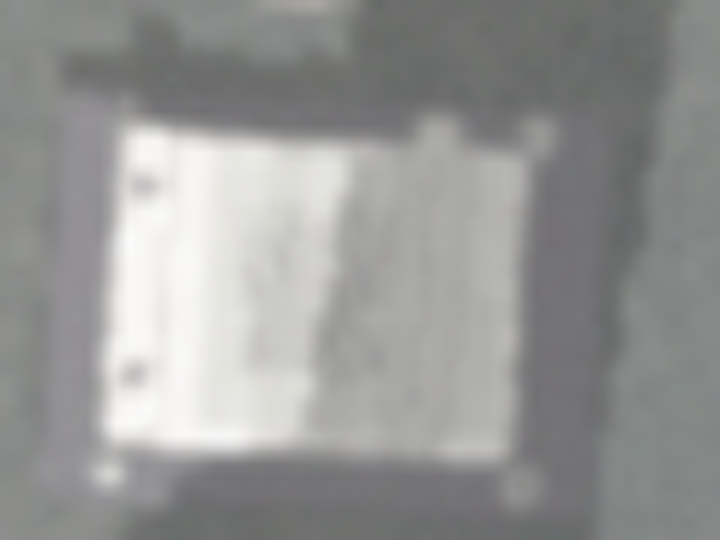

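View pics/s_fix2.png

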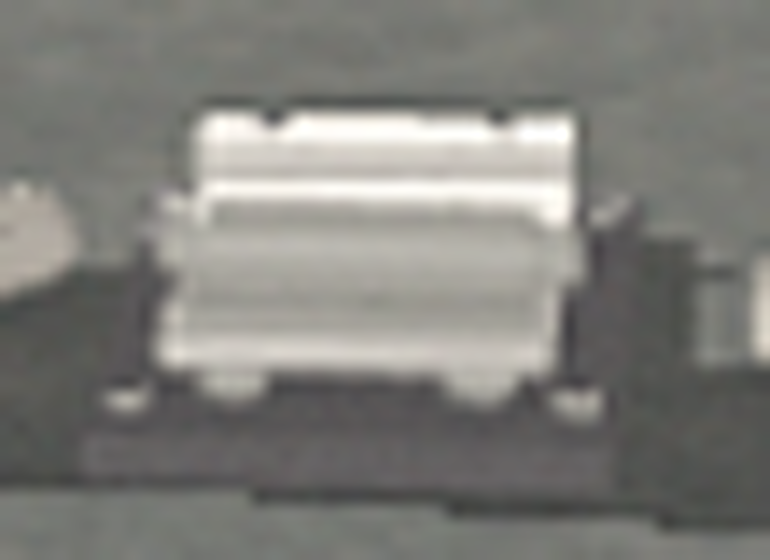

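```bash
python3 - <<'E'
from h import *
import pickle
c,s=pickle.load(open("cams.pkl","rb"))
for k in(c,s): print("cam",ray(k,320,200)[0], ray(k,320,200)[1])
for k,n,b in((c,"t",(270,165,350,225)),(s,"s",(285,185,350,240))):
    im=k["img"].astype(float);im=cv2.GaussianBlur(im,(3,3),0.7)
    ch=(im[:,:,2]+im[:,:,0])/2-im[:,:,1]; x0,y0,x1,y1=b
    v=np.clip(128+ch[y0:y1,x0:x1]*8,0,255).astype(np.uint8)
    cv2.imwrite(f"pics/{n}_ch.png",cv2.resize(v,None,fx=9,fy=9,interpolation=cv2.INTER_CUBIC))
E
```

```text
cam [ 312.22601083  -24.26128594 1628.8801261 ] [ 0.13452026  0.02332205 -0.99065165]
cam [  559.24095983 -1292.05019784   560.08163793] [-0.00995343  0.93632502 -0.35112616]
```

View pics/t_ch.png

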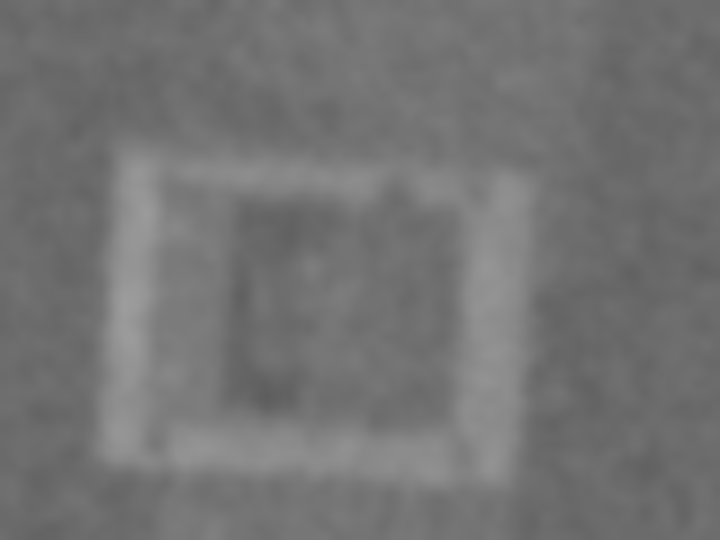

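View pics/s_ch.png

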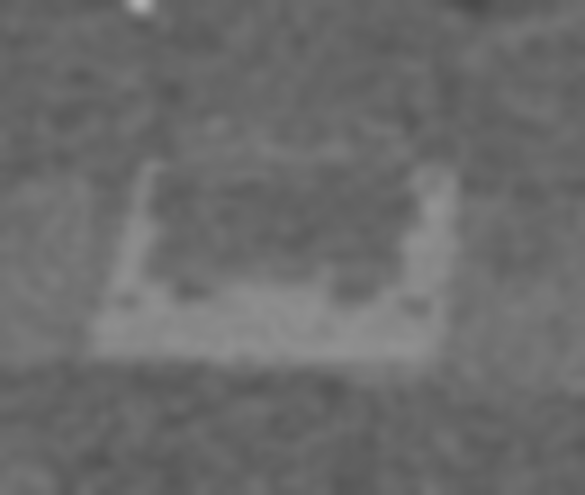

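```bash
cat > fix.py <<'E'
from h import *
import pickle
c,s=pickle.load(open("cams.pkl","rb"))
im=cv2.GaussianBlur(c["img"].astype(np.float32),(3,3),0.7)
ch=(im[:,:,2]+im[:,:,0])/2-im[:,:,1]
x0,y0,x1,y1=270,165,350,225;k=8
big=cv2.resize(ch[y0:y1,x0:x1],None,fx=k,fy=k,interpolation=cv2.INTER_CUBIC)
hi=np.median(ch[182:215,283:286]);lo=np.median(ch[170:178,275:300]);hi2=np.median(ch[188:215,323:327]);lo2=np.median(ch[188:212,332:340]);lo3=np.median(ch[219:224,290:320])
print(hi,hi2,lo,lo2,lo3)
m=(big>(hi+hi2+lo+lo2)/4).astype(np.uint8);m=cv2.morphologyEx(m,cv2.MORPH_OPEN,np.ones((9,9)))
cs=max(cv2.findContours(m,cv2.RETR_EXTERNAL,cv2.CHAIN_APPROX_NONE)[0],key=cv2.contourArea)
pts=cs[:,0].astype(float); pts=(pts+.5)/k-.5+[x0,y0]
box=cv2.boxPoints(cv2.minAreaRect(pts.astype(np.float32)))
P=np.array([onz(c,*p,12)[:2] for p in pts])
r=cv2.minAreaRect(P.astype(np.float32));print(r)
ctr=np.median(P,0)
# assign to edges, in approx frame
th=0
for it in range(3):
    if it==0:
        ctr=np.array(r[0]);B=cv2.boxPoints(r);e=max([(B[i]-B[i-1]) for i in range(4)],key=lambda q:np.hypot(*q)); 
        e=e*np.sign(e[1]); th=np.arctan2(e[1],e[0])
    X=np.array([np.cos(th),np.sin(th)]);Y=np.array([-X[1],X[0]])
    a=(P-ctr)@X;b=(P-ctr)@Y;res={}
    for nm,sel,z in(("xm",(abs(a+75)<7)&(abs(b)<42),0),("xp",(abs(a-75)<7)&(abs(b)<42),12),("ym",(abs(b+56)<7)&(abs(a)<55),12),("yp",(abs(b-56)<7)&(abs(a)<55),0)):
        Q=np.array([onz(c,*p,z)[:2] for p in pts[sel]]).astype(np.float32)
        vx,vy,px,py=cv2.fitLine(Q,cv2.DIST_HUBER,0,.01,.01).ravel(); an=np.arctan2(vy,vx)
        ref=th if nm[0]=="y" else th+np.pi/2
        dv=(an-ref+np.pi/2)%np.pi-np.pi/2
        res[nm]=(((np.array([px,py])-ctr)@(X if nm[0]=="x" else Y)),dv,len(Q))
    print({k:(round(float(v[0]),2),round(float(v[1])*57.3,2)) for k,v in res.items()})
    th+=np.mean([v[1] for v in res.values()])
    ctr=ctr+X*(res["xm"][0]+res["xp"][0])/2+Y*(res["ym"][0]+res["yp"][0])/2
print("fixture",ctr,np.degrees(th))
E
python3 fix.py
```

```text
2.3903275 1.6825714 -2.487114 -2.731392 -1.3327923
((532.3597412109375, 63.54484558105469), (152.79710388183594, 118.0908203125), 86.37006378173828)
{'xm': (-74.9, -0.61), 'xp': (74.88, 0.11), 'ym': (-57.21, 0.4), 'yp': (56.09, -0.35)}
{'xm': (-74.88, -0.48), 'xp': (75.01, 0.28), 'ym': (-56.62, 0.58), 'yp': (56.65, -0.24)}
{'xm': (-74.99, -0.56), 'xp': (74.94, 0.24), 'ym': (-56.64, 0.54), 'yp': (56.64, -0.28)}
fixture [532.90129219  63.53471843] 86.2763
```

```bash
cat > blk.py <<'E'
from h import *
def blk(c,box=(380,165,450,225),k=8):
    x0,y0,x1,y1=box
    im=c["img"][y0:y1,x0:x1].astype(np.float32);im=cv2.resize(cv2.GaussianBlur(im,(3,3),.6),None,fx=k,fy=k,interpolation=cv2.INTER_CUBIC)
    m=((im[:,:,0]-im[:,:,2])>42).astype(np.uint8)
    cs=max(cv2.findContours(m,cv2.RETR_EXTERNAL,cv2.CHAIN_APPROX_NONE)[0],key=cv2.contourArea)
    pts=(cs[:,0]+.5)/k-.5+[x0,y0]
    return m,pts
E
python3 - <<'E'
from blk import *
import pickle
c,s=pickle.load(open("cams.pkl","rb"))
m,pts=blk(c)
cv2.imwrite("pics/bm.png",m*255)
P=np.array([onz(c,*p,14)[:2] for p in pts]).astype(np.float32)
r=cv2.minAreaRect(P);print(r); print(cv2.boxPoints(r))
# grip top, brighter
im=cv2.resize(c["img"][165:225,380:450].astype(np.float32),None,fx=8,fy=8,interpolation=cv2.INTER_CUBIC)
g=((im[:,:,1]>150)).astype(np.uint8);g[:, :150]=0;g[:,330:]=0;g[:150]=0
cs=max(cv2.findContours(g,cv2.RETR_EXTERNAL,cv2.CHAIN_APPROX_NONE)[0],key=cv2.contourArea)
p=(cs[:,0]+.5)/8-.5+[380,165];G=np.array([onz(c,*q,56)[:2] for q in p]).astype(np.float32);print("grip",cv2.minAreaRect(G))
# fixture coords
F=np.array([532.9,63.53]);th=np.radians(86.28);X=np.array([np.cos(th),np.sin(th)]);Y=np.array([-X[1],X[0]])
def fx(P): return ((P[:2]-F)@X).round(1),((P[:2]-F)@Y).round(1)
for n,cam,u,v,z in(("top spigot",c,278+438/12-.5,175+118/12-.5,38),("side L spig end",s,290+150/14-.5,190+245/14-.5,36),("side R spig end",s,290+583/14-.5,190+258/14-.5,36),
 ("stop top back L",s,290+195/14-.5,190+115/14-.5,36),("rail L top",c,278+512/12-.5,175+455/12-.5,29.5),("rail R top",c,278+528/12-.5,175+150/12-.5,29.5),("stop UL",c,278+120/12-.5,175+130/12-.5,36),("stop LL",c,278+103/12-.5,175+440/12-.5,36)):
    print(n,fx(onz(cam,u,v,z)))
# predicted shaft outline in side crop
for x,y,z in((-31,-45,36),(-31,45,36),(-31,-35,46),(-31,35,46),(41.5,-38,36),(41.5,38,36),(-45,38,29.5),(-45,-38,29.5)):
    w=np.r_[F+x*X+y*Y,z]; a=proj(s,w)[0];b=proj(c,w)[0];print((x,y,z),"side crop",((a-[290,190]+.5)*14).round(),"top crop",((b-[278,175]+.5)*12).round())
L=[]
for _ in range(10):
    L.append(ctrl.get_ft_force())
print(np.std(L,0),np.mean(L,0),ctrl.get_time())
E
```

```text
((538.9616088867188, -273.431640625), (123.27936553955078, 66.01858520507812), 68.1387710571289)
[[ 485.37393 -318.3474 ]
 [ 546.645   -342.93005]
 [ 592.5493  -228.51587]
 [ 531.2782  -203.93323]]
grip ((535.3453979492188, -273.5536193847656), (17.807390213012695, 48.06124496459961), 67.1593246459961)
top spigot (np.float64(-28.5), np.float64(-47.7))
side L spig end (np.float64(-19.7), np.float64(45.8))
side R spig end (np.float64(-22.3), np.float64(-46.5))
stop top back L (np.float64(60.3), np.float64(44.6))
rail L top (np.float64(-53.2), np.float64(39.9))
rail R top (np.float64(-52.5), np.float64(-41.8))
stop UL (np.float64(55.8), np.float64(-40.1))
stop LL (np.float64(54.6), np.float64(42.8))
(-31, -45, 36) side crop [574. 273.] top crop [447. 130.]
(-31, 45, 36) side crop [148. 265.] top crop [426. 467.]
(-31, -35, 46) side crop [526. 228.] top crop [444. 161.]
(-31, 35, 46) side crop [194. 221.] top crop [427. 425.]
(41.5, -38, 36) side crop [559. 151.] top crop [173. 141.]
(41.5, 38, 36) side crop [216. 145.] top crop [154. 425.]
(-45, 38, 29.5) side crop [174. 319.] top crop [482. 446.]
(-45, -38, 29.5) side crop [537. 326.] top crop [499. 163.]
[0.00000000e+00 2.77555756e-17 3.46944695e-18] [-0.36272722  0.16694176 -0.02892522] 1.0
```

```bash
cat >> h.py <<'E'
def rot(phi):
    a=np.radians((phi+90)/2); a=(a+np.pi/2)%np.pi-np.pi/2
    return -np.pi*np.array([np.cos(a),np.sin(a),0])
E
python3 - <<'E'
from h import *
r=rot(68.1-180);print(r, ctrl.get_tool_rot())
for p,q in(([538.5,-273.5,140],r),([532.9,0,120],rot(86.28-180)),([532.9,125,120],rot(86.28-180))): print(ctrl.ik(p,q))
ctrl.move_gripper(0.6,110)
ctrl.movep([538.5,-273.5,140],r)
print(ctrl.get_time(),ctrl.get_tool_pos())
L=[]
for _ in range(8): ctrl.dwell(.02);L.append(ctrl.get_ft_force())
print(np.std(L,0),np.mean(L,0))
c=ctrl.camera("top");s=ctrl.camera("side");crop(c,380,150,470,225,8,"t1.png");crop(s,270,190,370,290,6,"s1.png")
E
```

```text
[-3.08439469  0.59675272 -0.        ] [ 3.10073287e+00  5.04851640e-01 -1.05905402e-05]
[-5.11180124e-01  1.95444323e-01  1.84590718e+00 -4.44089210e-16
  1.10024115e+00  1.44184331e+00]
[-0.04674248  0.08519354  2.01233047  0.          1.04406864  1.58898009]
[0.18489379 0.11206271 1.98269201 0.         1.04683793 1.82061636]
3.2417 [ 538.46167176 -274.30059481  140.28965917]
[0.36793316 0.56453786 0.3392488 ] [-0.07554396 -0.05729953 -0.23345632]
```

View pics/s1.png

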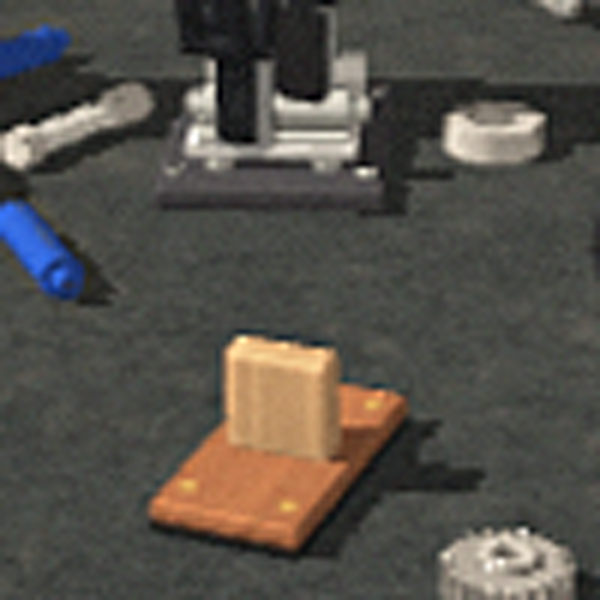

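Candidates. For the block, it's the orange board with upright grip at top (410,196). The wooden boxes at (395,88) and (300,85) are too big and have no grip. For the shaft, it's the grey one across the fixture at (314,199). The blue look-alikes at (270,246) and (348,233) and the plug gauge at (300,232) are ruled out. The crop confirms the block: 120×62 board, pale grip, gripper above it. The shaft is also now lit in the fixture.

```bash
python3 - <<'E'
from h import *
r=rot(68.1-180)
print(ctrl.move_l([538.5,-273.5,60],r,vel=120,force_limit=10))
print(ctrl.move_l([538.5,-273.5,37],r,vel=40,force_limit=8))
c=ctrl.camera("top");s=ctrl.camera("side");crop(c,380,150,470,225,8,"t2.png");crop(s,270,190,370,290,6,"s2.png")
ctrl.move_gripper(0,110)
print(ctrl.get_time(),ctrl.get_tool_pos(),ctrl.get_finger_gap(),ctrl.get_ft_force())
s=ctrl.camera("side");crop(s,270,190,370,290,6,"s3.png")
E
```

```text
False
False
5.5333 [ 538.87972079 -273.5237031    37.81993295] 0.16853772437422007 [-0.84528247  2.02839728  5.02335412]
```

View pics/s3.png

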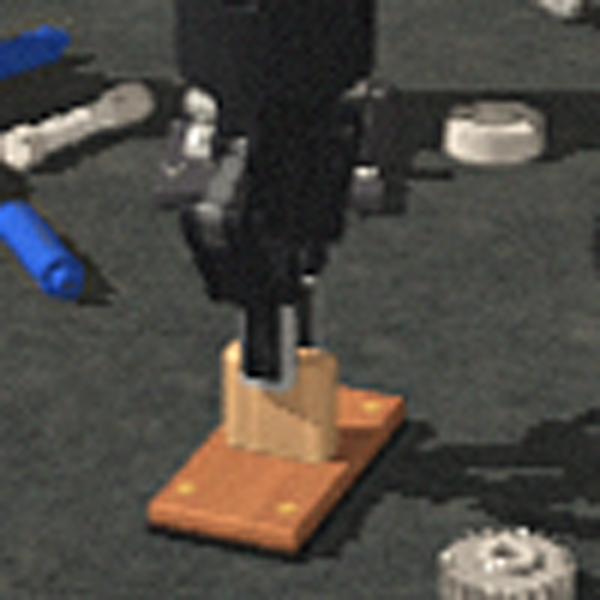

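```bash
python3 - <<'E'
from h import *
s=ctrl.camera("side");im=s["img"][230:290,285:350,::-1].astype(float)/255;cv2.imwrite("pics/s4.png",cv2.resize((im**.5*255).astype(np.uint8),None,fx=10,fy=10,interpolation=cv2.INTER_CUBIC))
P=ctrl.get_tool_pos();r=cv2.Rodrigues(np.array(ctrl.get_tool_rot()))[0]
print(P,r.round(3));
for d in(0,19): print((proj(s,P+r[:,2]*d)[0]-[285,230]+.5)*10)
L=[]
for _ in range(6): ctrl.dwell(.02);L.append(ctrl.get_ft_force())
print(np.mean(L,0))
E
```

```text
[ 538.8895709  -273.50760024   37.79985941] [[ 0.928 -0.373  0.001]
 [-0.373 -0.928 -0.   ]
 [ 0.001 -0.    -1.   ]]
[319.25289193 262.62871365]
[320.14838287 334.3425244 ]
[-1.10608032  1.71112993  5.74499636]
```

View pics/s4.png

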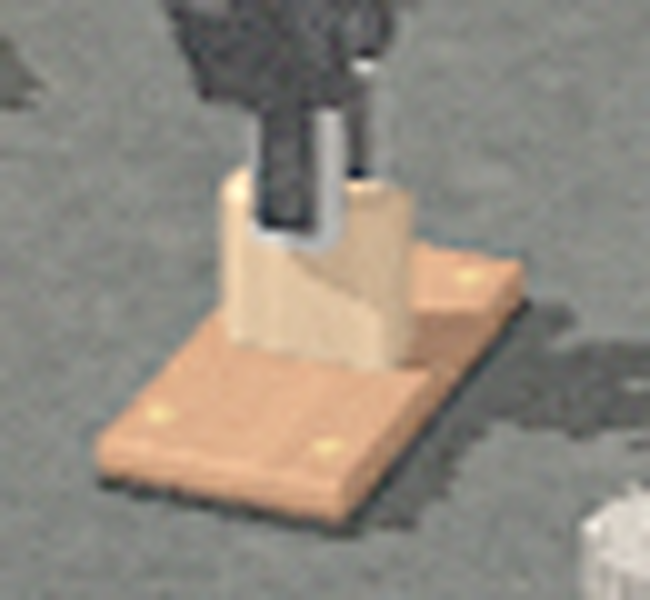

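```bash
python3 - <<'E'
import cv2,numpy as np
im=cv2.imread("pics/s2.png");print(im.shape)
im=im[200:600];im=((im/255.)**.5*255).astype(np.uint8);cv2.imwrite("pics/s2b.png",im)
im=cv2.imread("pics/t2.png");cv2.imwrite("pics/t2b.png",((im/255.)**.5*255).astype(np.uint8))
E
```

```text
(600, 600, 3)
```

View pics/s2b.png

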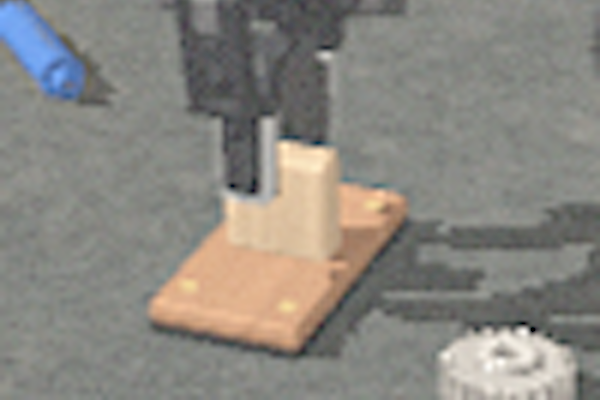

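View pics/t2b.png

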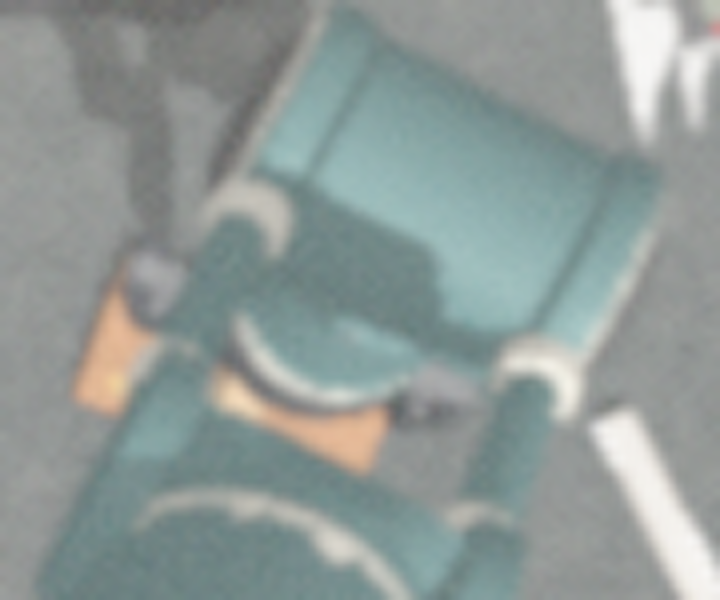

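```bash
python3 - <<'E'
from h import *
s=ctrl.camera("side")
def ony(u,v,y):
    o,d=ray(s,u,v);return o+d*(y-o[1])/d[1]
f=lambda a,b:(285+a/10-.5,230+b/10-.5)
print("tip",ony(*f(300,248),-290),"grip top near edge",ony(*f(320,195),-282),"board front bottom corner",onz(s,*f(340,520),0),"grip bottom near corner",ony(*f(230,345),-275))
print("tool",ctrl.get_tool_pos(),ctrl.get_joint_pos())
E
```

```text
tip [ 534.79891609 -290.           50.05689909] grip top near edge [ 539.41699463 -282.           59.71814786] board front bottom corner [ 544.01660862 -327.704803      0.        ] grip bottom near corner [ 517.53138289 -275.           16.81462232]
tool [ 538.86982943 -273.52670258   37.82487631] [-5.11049267e-01  3.07982800e-01  1.91729563e+00  2.78439345e-04
  9.15631469e-01  1.44184333e+00]
```

```bash
python3 - <<'E'
from h import *
s=ctrl.camera("side")
def ony(u,v,y):
    o,d=ray(s,u,v);return o+d*(y-o[1])/d[1]
print("s1 near tip",ony(270+240/6,190+142/6,-274-26),"far tip",ony(270+305/6,190+97/6,-274+26))
print("s2 near tip",ony(270+250/6,190+398/6,-300),"far",ony(270+308/6,190+340/6,-250))
E
```

```text
s1 near tip [ 526.25536987 -300.          155.78708184] far tip [ 549.95633071 -248.          153.2679235 ]
s2 near tip [ 528.47101533 -300.           49.95492009] far [ 550.42111228 -250.           50.0306137 ]
```

The picture disagrees with the stated 19 mm: the tips look about 10 mm behind the reported TCP, so they hold only the top of the grip. I'll open and lower with a force guard to find where contact really is.

```bash
python3 - <<'E'
from h import *
r=rot(68.1-180)
ctrl.move_gripper(0.4)
p=ctrl.get_tool_pos();print(p,ctrl.get_time())
print(ctrl.move_l([538.7,-273.5,22],r,vel=25,force_limit=6),ctrl.get_tool_pos(),ctrl.get_ft_force(),ctrl.get_time())
s=ctrl.camera("side");im=s["img"][230:290,285:350,::-1].astype(float)/255;cv2.imwrite("pics/s5.png",cv2.resize((im**.5*255).astype(np.uint8),None,fx=10,fy=10,interpolation=cv2.INTER_CUBIC))
E
```

```text
[ 538.28158293 -273.46833316   36.62896267] 6.1583
False [ 538.75350761 -273.52468643   21.97109804] [-0.42497599 -0.92138599  0.24740683] 6.9083
```

View pics/s5.png

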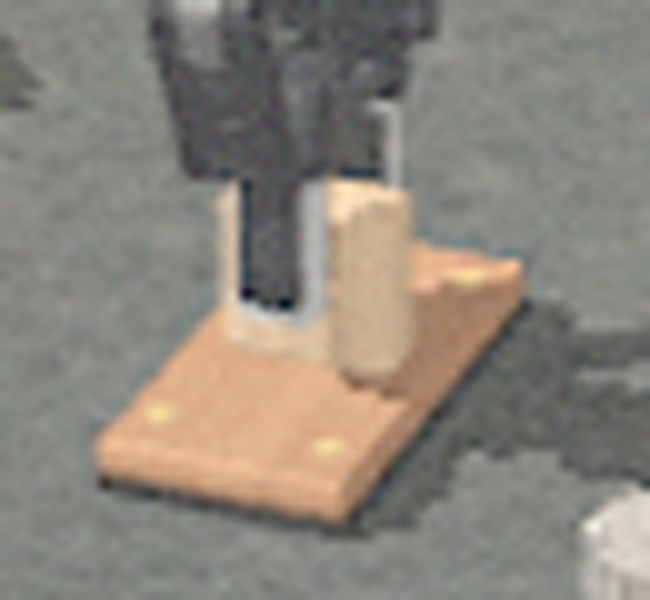

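The guard found no contact at 22, so the picture is right. The tips now reach low on the grip. Closing, lifting and taring next.

```bash
python3 - <<'E'
from h import *
ctrl.move_gripper(0,120)
ctrl.dwell(.2)
p=ctrl.get_tool_pos();print("grip",p,ctrl.get_finger_gap(),ctrl.get_time())
r=rot(68.1-180);r2=rot(86.28-180)
F=np.array([532.9,63.53]);th=np.radians(86.28);X=np.array([np.cos(th),np.sin(th)])
ctrl.move_l([538.7,-273.5,110],r,vel=150)
q=F-62*X
ctrl.movep([q[0],q[1],110],r2)
ctrl.dwell(.3)
L=[]
for _ in range(12): ctrl.dwell(.03);L.append(ctrl.get_ft_force())
print("tare",np.mean(L,0),np.std(L,0),ctrl.get_tool_pos(),ctrl.get_finger_gap(),ctrl.get_time())
c=ctrl.camera("top");s=ctrl.camera("side")
def cr(c,x0,y0,x1,y1,k,g,name):
    im=c["img"][y0:y1,x0:x1,::-1].astype(float)/255; im=(np.clip(im,0,1)**g*255).astype(np.uint8)
    cv2.imwrite("pics/"+name,cv2.resize(im,None,fx=k,fy=k,interpolation=cv2.INTER_CUBIC))
cr(c,270,150,370,225,7,.6,"t6.png");cr(s,270,150,370,240,6,.6,"s6.png")
E
```

```text
grip [ 539.17450626 -273.7988141    22.60689942] 0.18702295621150414 7.4583
tare [-0.1440253  -0.20273568 -2.12588577] [0.54196755 0.39035805 0.58174354] [528.89318757   1.67137442 110.01546641] 0.18404922030355314 9.9583
```

View pics/t6.png

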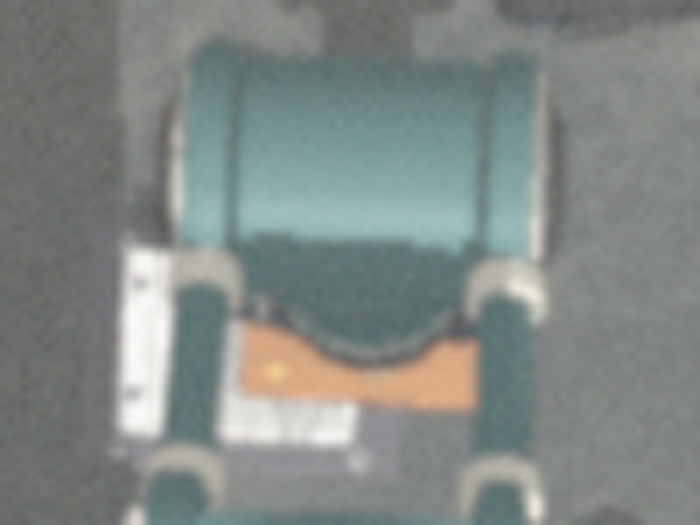

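View pics/s6.png

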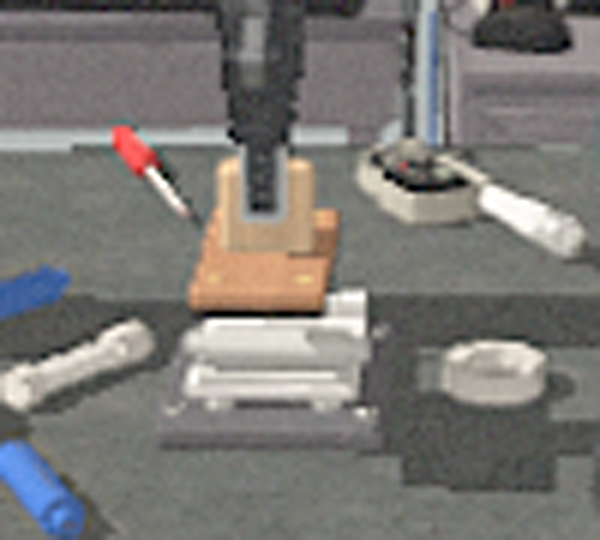

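```bash
python3 - <<'E'
from h import *
s=ctrl.camera("side")
cv2.imwrite("pics/s7.png",cv2.resize((((s["img"][200:230,295:337,::-1]/255.)**.7)*255).astype(np.uint8),None,fx=18,fy=18,interpolation=cv2.INTER_CUBIC))
def ony(u,v,y):
    o,d=ray(s,u,v);return o+d*(y-o[1])/d[1]
print(ony(270+190/6,190-40+307/6,-58),ony(270+328/6,150+310/6,-58))
print("base front bottom corners",onz(s,270+160/6,150+445/6,0),onz(s,270+378/6,150+447/6,0))
E
```

```text
[495.98840349 -58.          94.15174491] [558.83572534 -58.          92.38013077]
base front bottom corners [476.79800671   1.5166845    0.        ] [582.7418418   -1.95245686   0.        ]
```

View pics/s7.png

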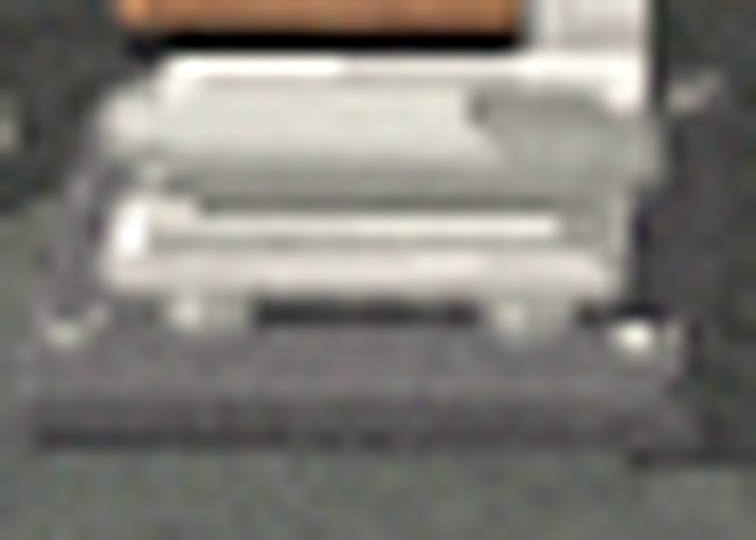

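```bash
cat >> h.py <<'E'
TARE=np.array([-0.144,-0.203,-2.126])
F0=np.array([532.9,63.53]);TH=np.radians(86.28);FX=np.array([np.cos(TH),np.sin(TH)]);R2=rot(86.28-180)
def ft(n=2,dt=.02):
    L=[np.array(ctrl.get_ft_force())]
    for _ in range(n-1): ctrl.dwell(dt);L.append(np.array(ctrl.get_ft_force()))
    f=np.mean(L,0)-TARE
    return f[2],-(f[:2]@FX)   # press, drag against motion
E
python3 - <<'E'
from h import *
q=F0-62*FX
ctrl.move_l([*q,73],R2,vel=100,force_limit=10)
print(ft(4),ctrl.get_time())
print(ctrl.move_l([*q,66],R2,vel=8,force_limit=3.0),ctrl.get_tool_pos(),ft(4),ctrl.get_time())
t=ctrl.get_time();z=ctrl.get_tool_pos()[2]
for i in range(3):
    z-=.15;ctrl.move_l([*q,z],R2,vel=8);print(round(z,2),ctrl.get_tool_pos()[2].round(2),np.round(ft(4),2),ctrl.get_time())
s=ctrl.camera("side")
cv2.imwrite("pics/s8.png",cv2.resize((((s["img"][180:230,295:337,::-1]/255.)**.7)*255).astype(np.uint8),None,fx=12,fy=12,interpolation=cv2.INTER_CUBIC))
E
```

```text
(np.float64(0.6556208913690584), np.float64(-0.34518236248513534)) 10.675
True [528.91684332   1.74200966  68.02554633] (np.float64(6.748561857311426), np.float64(-0.24871981353566966)) 11.3667
67.85 68.0 [ 6.92 -0.  ] 11.775
67.7 67.88 [ 7.24 -0.28] 12.075
67.55 67.82 [ 7.88 -0.02] 12.375
```

View pics/s8.png

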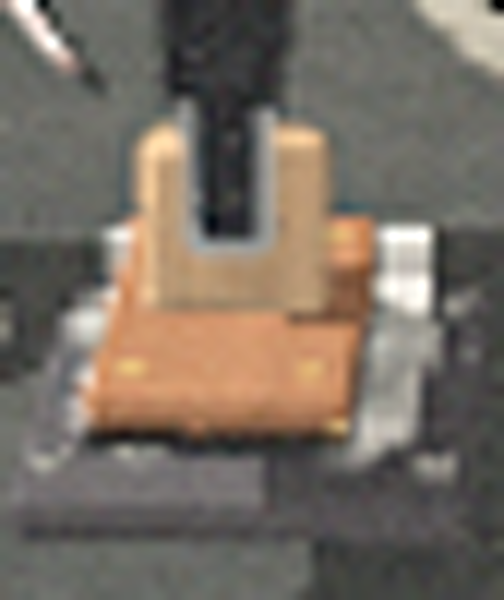

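```bash
cat > roll.py <<'E'
from h import *
import json
q0=F0-62*FX; z=67.55;log=[]
for i in range(6):
    f,d=ft(3); 
    if f>11.2: break
    z-=min(.5,(12-f)/4*.7); ctrl.move_l([*q0,z],R2,vel=10)
print("start",z,ft(3),ctrl.get_time())
u=0.;ff=0.;fe=12.;K=4.;stop=None;hi=0
try:
  while u<140:
    step=1.5 if u<112 else .8
    f,d=ft(2)
    if f>17.5:
        z+=1.0;ctrl.move_l([*(q0+u*FX),z],R2,vel=20);log.append((u,z,f,d,-1));continue
    e=12-f
    ff=np.clip(ff-.10*e/K*step/1.5,-.5,.5)
    z+=ff-np.clip(.4*e/K,-.6,.6)
    log.append((round(u,1),round(float(z),2),round(float(f),2),round(float(d),2),round(float(ff),2)))
    if u>112:
        hi=hi+1 if d>3.5 else 0
        if d>3.5:
            f2,d2=ft(4)
            if d2>3.5: stop=(u,d2,f2);break
    u+=step
    ctrl.move_l([*(q0+u*FX),z],R2,vel=20)
    if ctrl.get_time()>55: print("TIME");break
finally:
    json.dump(dict(log=log,u=u,z=float(z)),open("log.json","w"))
    for l in log[::3]: print(l)
    print(log[-8:],stop,ctrl.get_time(),ctrl.get_tool_pos())
    a=np.array(log);print("F range",a[:,2].min(),a[:,2].max())
E
python3 roll.py
```

```text
start 66.36744488601292 (np.float64(12.740440887412603), np.float64(0.13671052077560988)) 13.625
(0.0, 66.43, 12.54, 0.03, 0.01)
(4.5, 66.29, 11.83, -0.79, -0.01)
(9.0, 66.28, 12.08, 0.09, -0.01)
(13.5, 66.26, 12.34, -0.5, -0.01)
(18.0, 66.25, 12.27, -0.63, 0.0)
(22.5, 66.22, 11.82, -0.61, -0.01)
(27.0, 66.22, 11.94, -0.11, -0.01)
(31.5, 66.31, 12.43, 2.09, 0.02)
(36.0, 67.05, 13.11, 2.13, 0.13)
(40.5, 67.96, 12.81, 2.53, 0.21)
(45.0, 68.92, 12.5, 2.61, 0.26)
(49.5, 69.87, 12.07, 1.64, 0.29)
(54.0, 70.52, 11.35, 1.04, 0.25)
(58.5, 70.73, 11.39, 0.4, 0.16)
(63.0, 70.77, 10.86, 0.16, 0.09)
(67.5, 70.33, 10.8, -1.73, -0.03)
(72.0, 69.84, 11.51, -2.02, -0.09)
(76.5, 68.98, 10.43, -2.16, -0.19)
(81.0, 67.92, 11.05, -2.66, -0.27)
(85.5, 66.99, 11.74, -3.34, -0.29)
(90.0, 66.14, 12.46, -3.23, -0.29)
(94.5, 65.32, 12.9, -1.84, -0.27)
(99.0, 65.32, 13.57, -0.45, -0.14)
(103.5, 65.29, 12.48, -1.35, -0.08)
(108.0, 65.27, 12.4, -1.04, -0.05)
(112.5, 65.08, 11.97, -1.17, -0.05)
(114.9, 64.95, 12.49, -0.23, -0.05)
(117.3, 64.77, 12.07, -1.18, -0.05)
(119.7, 64.72, 12.31, 0.15, -0.04)
[(115.7, 64.88, 11.78, -0.62, -0.05), (116.5, 64.82, 11.92, -0.7, -0.05), (117.3, 64.77, 12.07, -1.18, -0.05), (118.1, 64.77, 12.47, -1.05, -0.05), (118.9, 64.73, 12.07, -0.53, -0.05), (119.7, 64.72, 12.31, 0.15, -0.04), (120.5, 64.63, 11.55, 1.99, -0.05), (121.3, 64.62, 12.31, 4.19, -0.04)] (121.29999999999997, np.float64(4.083436575847335), np.float64(12.69690686743228)) 36.625 [538.72333608 121.52998795  66.37237571]
F range 10.01 13.96
```

```bash
python3 - <<'E'
from h import *
L=[]
for _ in range(4): ctrl.dwell(.02);L.append(ctrl.get_moment())
print(np.mean(L,0),ft(3))
s=ctrl.camera("side");c=ctrl.camera("top")
cv2.imwrite("pics/s9.png",cv2.resize((((s["img"][180:230,292:342,::-1]/255.)**.7)*255).astype(np.uint8),None,fx=14,fy=12,interpolation=cv2.INTER_CUBIC))
E
```

```text
[-1.10818316 -0.00970795  0.15220768] (np.float64(12.523307519277525), np.float64(4.065706750539847))
```

View pics/s9.png

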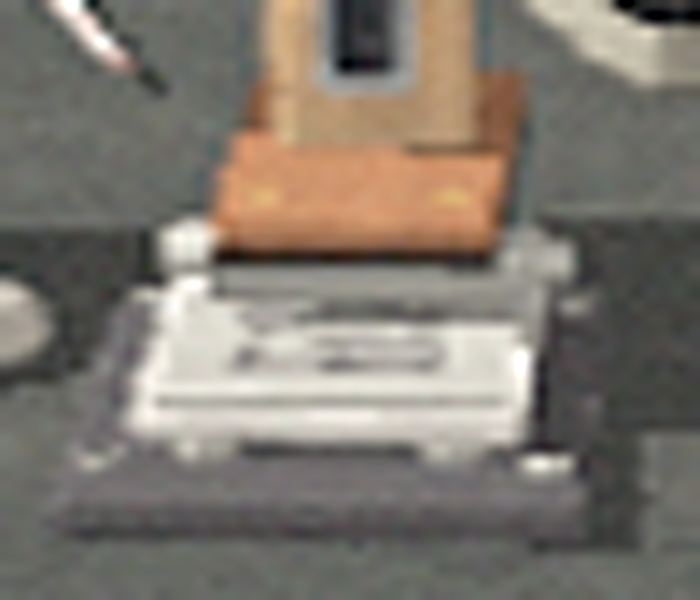

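```bash
python3 - <<'E'
from h import *
import pickle
L=[ctrl.camera("side") for _ in range(6)];s=L[0];s["img"]=np.mean([l["img"].astype(float) for l in L],0).astype(np.uint8)
pickle.dump(s,open("send.pkl","wb"))
cv2.imwrite("pics/s10.png",cv2.resize((((s["img"][192:212,298:338,::-1]/255.)**.7)*255).astype(np.uint8),None,fx=20,fy=20,interpolation=cv2.INTER_CUBIC))
Y=np.array([-FX[1],FX[0]])
for x,z in((31.5,34),(-30,36)):
  for y in(40,-40): print(x,y,proj(s,np.r_[F0+x*FX+y*Y,z])[0].round(2),"per +1mm x:",(proj(s,np.r_[F0+(x+1)*FX+y*Y,z])-proj(s,np.r_[F0+x*FX+y*Y,z]))[0].round(3))
for y in(56,-56): print("base front bottom",proj(s,np.r_[F0-75*FX+y*Y,0])[0])
print(ctrl.get_time())
E
```

```text
31.5 40 [303.95 201.59] per +1mm x: [ 0.034 -0.115]
31.5 -40 [329.91 202.07] per +1mm x: [ 0.017 -0.116]
-30 40 [301.79 208.31] per +1mm x: [ 0.036 -0.124]
-30 -40 [328.8  208.84] per +1mm x: [ 0.019 -0.125]
base front bottom [294.89911793 225.43403513]
base front bottom [333.48590897 226.29427916]
37.125
```

View pics/s10.png

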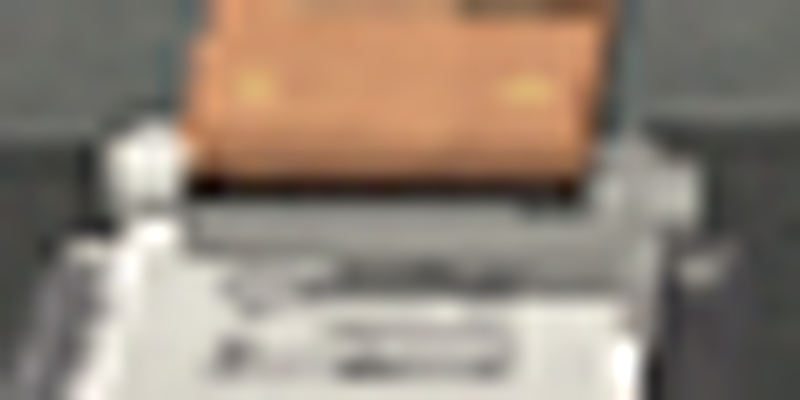

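The reading Mz ≈ 0.15 N m at 4 N drag, plus the spigots' tilt in the picture, say the near end touches the stop and the far end lags by about 2–3 mm. I'll square it under pressure, turning the block slightly and moving it forward together.

```bash
cat > sq.py <<'E'
from h import *
import json,sys
st=json.load(open("log.json"));z=st["z"];u=st["u"];Y=np.array([-FX[1],FX[0]])
cen=F0+(-62+u)*FX; piv=60.
psi=st.get("psi",0.);n=int(sys.argv[1])
def ftm(n=4):
    A=[];M=[]
    for _ in range(n): ctrl.dwell(.02);A.append(ctrl.get_ft_force());M.append(ctrl.get_moment())
    f=np.mean(A,0)-TARE;return f[2],-(f[:2]@FX),f[:2]@Y,np.mean(M,0)[2]
print(np.round(ftm(),2))
for i in range(n):
    psi+=0.4; a=np.radians(psi)
    # pivot offset: cen rotates about (31.5, piv) in fixture frame
    P=F0+31.5*FX+piv*Y; d=cen-P; R=np.array([[np.cos(a),-np.sin(a)],[np.sin(a),np.cos(a)]])
    p=P+R@d
    ctrl.move_l([*p,z],rot(86.28-180+psi),vel=10)
    f=ftm(); e=12-f[0]; z-=np.clip(.5*e/4,-.4,.4)
    print(round(psi,1),np.round(f,2),ctrl.get_time())
    if f[1]>7: break
st["z"]=z;st["psi"]=psi;json.dump(st,open("log.json","w"))
E
python3 sq.py 3
```

```text
[12.49  3.73 -0.6   0.13]
0.4 [12.21  4.14 -0.64  0.08] 37.5083
0.8 [12.48  4.91 -1.27  0.06] 37.825
1.2 [ 1.221e+01  4.590e+00 -1.510e+00 -1.000e-02] 38.1417
```

```bash
python3 sq.py 3; cat > shot.py <<'E'
from h import *
import sys
L=[ctrl.camera("side") for _ in range(6)];s=L[0];s["img"]=np.mean([l["img"].astype(float) for l in L],0).astype(np.uint8)
cv2.imwrite("pics/"+sys.argv[1],cv2.resize((((s["img"][192:212,298:338,::-1]/255.)**.7)*255).astype(np.uint8),None,fx=20,fy=20,interpolation=cv2.INTER_CUBIC))
print(ctrl.get_time())
E
python3 shot.py s11.png
```

```text
[11.57  4.48 -1.44  0.02]
1.6 [11.53  4.72 -1.54  0.  ] 38.525
2.0 [11.79  4.08 -1.29 -0.03] 38.8417
2.4 [ 1.232e+01  4.020e+00 -1.010e+00 -1.000e-02] 39.1583
39.4583
```

View pics/s11.png

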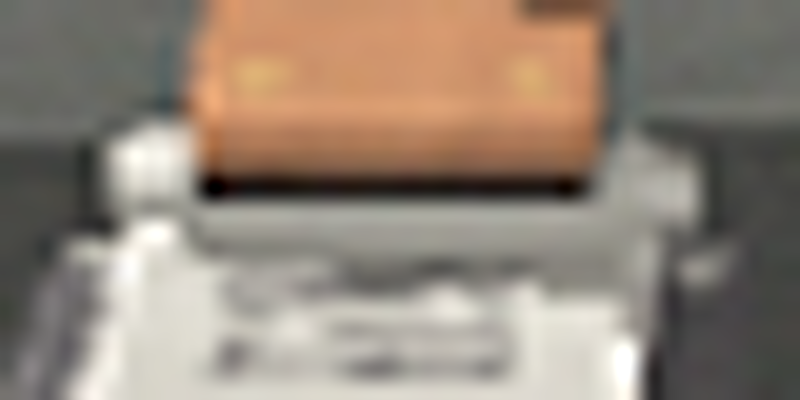

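```bash
cat > meas.py <<'E'
from h import *
import pickle
L=[ctrl.camera("side") for _ in range(6)];b=L[0];b["img"]=np.mean([l["img"].astype(float) for l in L],0)
a=pickle.load(open("send.pkl","rb"))
def prof(im,x0,x1): return cv2.cvtColor(im.astype(np.float32),cv2.COLOR_RGB2GRAY)[196:208,x0:x1+1].mean(1).round(0)
for nm,x0,x1 in(("L",304,305),("R",330,332)):
    for im in(a["img"],b["img"]): print(nm,prof(im,x0,x1))
def edge(im,x0,x1,lo,hi): # upper dark->bright crossing
    p=prof(im,x0,x1);t=(lo+hi)/2
    i=np.where((p[:-1]<t)&(p[1:]>=t))[0][0];return 196+i+(t-p[i])/(p[i+1]-p[i])
pickle.dump(b,open("send2.pkl","wb"));print(ctrl.get_time())
E
python3 meas.py
```

```text
L [ 71.  61. 126. 225. 218. 176. 118. 207. 229. 226. 218. 212.]
L [ 70.  62. 125. 229. 217. 174. 118. 207. 229. 227. 217. 212.]
R [ 70.  77.  44.  62. 115. 145. 135.  89.  86.  98.  66.  55.]
R [ 69.  75.  44.  78. 119. 148. 132.  88.  88.  98.  66.  55.]
39.7583
```

```bash
python3 sq.py 4; python3 meas.py
```

```text
[ 1.19e+01  3.92e+00 -1.19e+00 -1.00e-02]
2.8 [12.21  4.7  -1.28  0.  ] 40.1417
3.2 [ 1.212e+01  4.500e+00 -1.010e+00 -1.000e-02] 40.4583
3.6 [12.04  3.98 -1.42  0.02] 40.775
4.0 [12.32  4.59 -0.96 -0.02] 41.0917
L [ 71.  61. 126. 225. 218. 176. 118. 207. 229. 226. 218. 212.]
L [ 70.  62. 126. 223. 214. 173. 119. 195. 228. 228. 219. 211.]
R [ 70.  77.  44.  62. 115. 145. 135.  89.  86.  98.  66.  55.]
R [ 70.  77.  44.  77. 118. 148. 131.  86.  87.  99.  66.  54.]
41.3917
```

Rotating a further 1.6° gave a steady drag of about 4.4 N, no more shaft movement and Mz ≈ 0, so it looks jammed home along its length. Lifting straight off and checking.

```bash
python3 - <<'E'
from h import *
p=ctrl.get_tool_pos();r=ctrl.get_tool_rot()
ctrl.move_l([p[0],p[1],p[2]+6],r,vel=15)
ctrl.move_l([p[0],p[1],120],r,vel=120)
ctrl.movep([530,-200,120],rot(68.1-180))
print(ctrl.get_time(),ctrl.get_finger_gap())
for n,b in(("top",(278,175,338,220)),("side",(290,185,345,230))):
    L=[ctrl.camera(n) for _ in range(4)];im=np.mean([l["img"].astype(float) for l in L],0)
    x0,y0,x1,y1=b;v=((im[y0:y1,x0:x1,::-1]/255)**.8*255).astype(np.uint8);cv2.imwrite(f"pics/{n}_end.png",cv2.resize(v,None,fx=12,fy=12,interpolation=cv2.INTER_CUBIC))
Y=np.array([-FX[1],FX[0]])
for y in(40,-40):
    for x in (31.5,41.5): print(x,y,[((proj(ctrl.camera(n),np.r_[F0+x*FX+y*Y,35])[0]-o+.5)*12).round() for n,o in(("top",[278,175]),("side",[290,185]))])
E
```

```text
43.8583 0.18580990187838162
31.5 40 [array([191., 435.]), array([173., 201.])]
41.5 40 [array([153., 433.]), array([177., 188.])]
31.5 -40 [array([211., 136.]), array([485., 207.])]
41.5 -40 [array([174., 134.]), array([487., 193.])]
```

View pics/top_end.png

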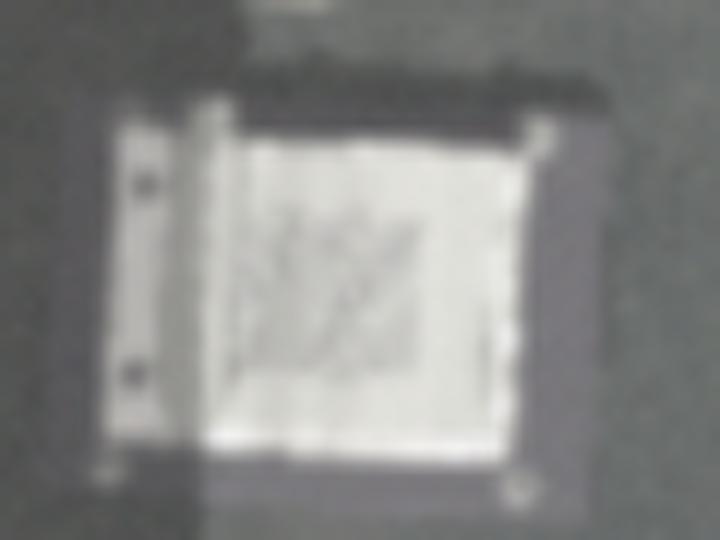

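View pics/side_end.png

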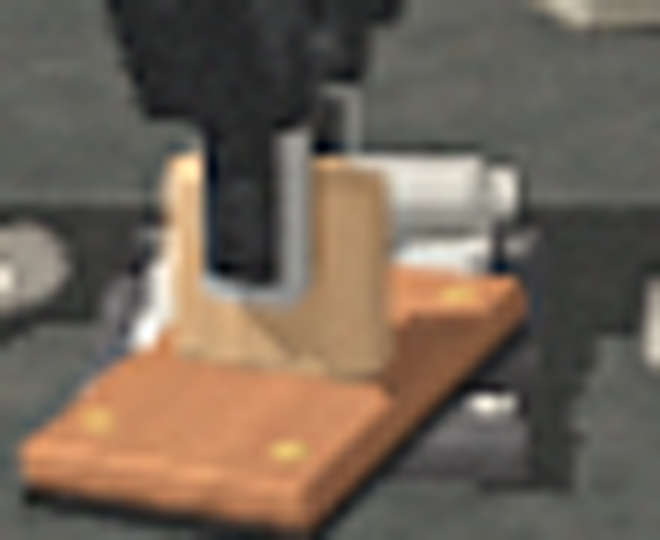

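The top view shows the shaft lying against the stop, parallel to it, with its spigot at (215,108) and the axis where predicted (211,136). Setting the block down at its old place next.

```bash
python3 - <<'E'
from h import *
r=rot(68.1-180)
ctrl.movep([538.7,-273.5,60],r)
ctrl.move_l([538.7,-273.5,26],r,vel=80,force_limit=8)
print(ctrl.move_l([538.7,-273.5,20.5],r,vel=12,force_limit=4),ctrl.get_tool_pos(),ft(3),ctrl.get_time())
ctrl.move_gripper(0.4);ctrl.dwell(.1)
p=ctrl.get_tool_pos();ctrl.move_l([p[0],p[1],75],r,vel=80)
ctrl.movep([400,-450,220],r)
print(ctrl.get_time(),ctrl.get_joint_pos())
for n,b in(("top",(270,150,450,240)),("side",(260,180,370,290))):
    L=[ctrl.camera(n) for _ in range(4)];im=np.mean([l["img"].astype(float) for l in L],0)
    x0,y0,x1,y1=b;k=720//max(x1-x0,1) if n=="top" else 5;v=((im[y0:y1,x0:x1,::-1]/255)**.8*255).astype(np.uint8);cv2.imwrite(f"pics/{n}_fin.png",cv2.resize(v,None,fx=k,fy=k,interpolation=cv2.INTER_CUBIC))
    np.save(n+"_fin.npy",im)
    x0,y0,x1,y1=(290,185,345,230);v=((im[y0:y1,x0:x1,::-1]/255)**.8*255).astype(np.uint8);cv2.imwrite(f"pics/{n}_finz.png",cv2.resize(v,None,fx=14,fy=13,interpolation=cv2.INTER_CUBIC))
E
```

```text
True [ 539.41423365 -273.92657119   22.62860204] (np.float64(7.232990415825597), np.float64(0.5681656854979874)) 46.125
48.4083 [-8.84591671e-01  1.29978493e-01  1.77093106e+00  7.65147441e-04
  1.24306793e+00  1.06790919e+00]
```

View pics/top_fin.png

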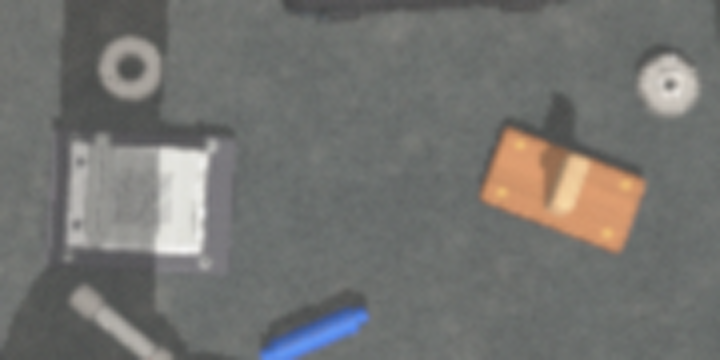

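View pics/side_fin.png

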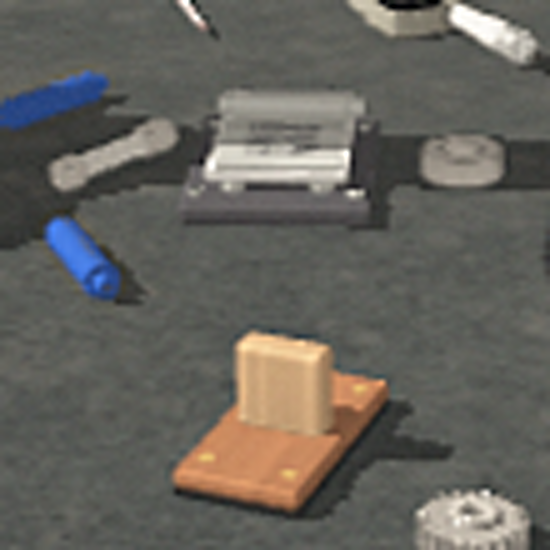

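View pics/side_finz.png

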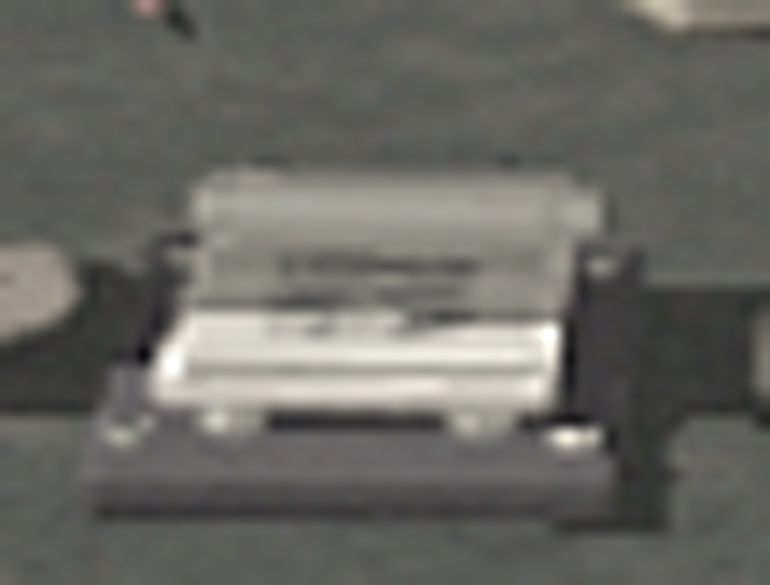

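The final pictures show the shaft in the seat with its spigots at (210,205) and (590,210) in the zoomed side view, which is the tilt expected for square. The block is flat at top-view pixel (410,196), and the bystanders haven't moved.

```bash
python3 -c "
from rig import ctrl
print(ctrl.get_time());print(ctrl.job_done())"
```

```text
48.8083
the job is handed in; nothing more can be done
None
```

I rolled the shaft along the bed to the stop in one continuous pass, lifted the block off and set it flat back at its starting place. I handed the job in at 48.8 s of the 72 s allowed.

- **Pressing:** the force stayed between 10.0 and 14.0 N during the roll, including over the hump, and was 11.5–12.7 N while pressed at the stop.
- **Squaring at the stop:** the near end touched the stop first. I turned the block 4° under pressure, moving it slightly forward, until the far end came home. The sole slipped on the jammed shaft during this last squaring, and the far end of the shaft moved about 1 mm.
- **Final checks:** the shaft lies in the seat against the stop and square to within about 1°, as far as pictures at about 3 mm per pixel can show. The block is flat and clear of the fixture, and the other things in the close pictures look unmoved.
- **What disagreed:** the fingertips showed about 10 mm behind the reported grasp point, where the description puts them 19 mm ahead. I gripped lower after a force-guarded approach. Pictures taken while pressing suggested a larger skew than the final, evenly lit ones; I put that down to uneven lighting.
- **Not checked:** the full turn. The block moved about 121 mm until the shaft reached the stop, plus a few mm while squaring, against about 125 mm expected for a -31 mm start. My start measurements were about -29 mm in the top view and nearer -21 mm in the less trusted side view. I did not find the scribed line in the pictures.

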